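# Unlatch the green trinket tin

### The arm

A 6-joint arm with a two-finger parallel gripper is mounted at the origin on the work surface. World frame = base frame: x ahead of the robot, y to its left, z up, the work surface at z = 0. Lengths are in mm, angles in rad, forces in N, time in s.
With the tool pointing down it reaches from about 300 to 775 mm from the base axis. Payload 14.6 kg.
Tool frame: the origin (TCP) lies between the finger pads; the fingertips stand 25 mm ahead of it and the grasp point (between the pads) lies 6 mm ahead of it; z points along the fingers, y is the line along which they close (so a half turn about z gives the same grasp; the last joint's range is limited). The gripper opens to 94 mm and grips with 3 to 60 N. Pads are 16 mm wide; open, the fingers measure 119 mm over their backs; the gripper's body (75 mm by 177 mm) begins 78 mm behind the grasp point.
Start: joints at [-1.242, 0.3, 1.521, -0, 1.321, -0.067], TCP at [212.043, -507.471, 230.446] pointing down, gripper open.
Joint ranges: [-3.03, 3.03], [-0.79, 2.21], [0.23, 2.52], [-1.04, 4.18], [0, 3.07], [-2.55, 2.55]. Speed limits (rad/s): [2.22, 2.22, 2.57, 3.14, 3.14, 3.14].

### API

Orientations are given as [roll, pitch, yaw] about the fixed x, y, z axes, in that order (R = Rz(yaw) Ry(pitch) Rx(roll)).
In Python, from cell import manip gives the robot as it stands. The module is installed in compiled form; this text tells all that it offers.
- The arm moves only by the tool step_arm, never from a script. Its argument "series" is one flat list of numbers, 5 for each row, row after row: the shift along the world's x, y, z in mm, then the turn about the world's z in rad, then the closure, from 0 (fully open) to 1 (shut). In form: [dx, dy, dz, spin, jaw, dx, dy, dz, spin, jaw, ...]. A call has 1 to 20 rows; each row shifts and turns the commanded pose from where the row before left it; what a row does not reach is not made up. A row lasts 1/8 s, in which the tool goes at most 62.5 mm and 10.7 degrees, less where a joint would pass 70% of its speed; a pose out of reach is approached as far as the arm can. A call is refused whole if a number of a shift passes 62.5 or a number of a turn 0.188, either way. A call with a gripper value outside its range is refused whole. The fingers move at their own pace and stop on an object; "squeeze" is the grip in N (left out, the last holds). Time passes only in rows, so rows that do not move let the fingers close. It gives the time, the measured TCP pose, the force, the opening and the grip force at its end, in the units of the state.
- manip.read_state(): the state, without advancing time (a new reading comes with each control period).
- manip.camera(name): name is "scene" or "top"; returns (picture, depth): 420x560x3 uint8, blue, green, red; 420x560 float32, mm along the optical axis (not along the pixel's ray), 0 where there is no reading.
- manip.camera_info(name): a dict with "fovy" (degrees; the focal length in pixels is half the picture's height over the tangent of half this angle, whatever the lens; pixels are square), "cx", "cy" (the principal point, pixels), "eye" and "orientation" of the camera in the world. Camera axes: x right, y down, z forward; pixel columns grow to the right and rows downward; lengths in mm; the calibration is good to about 2 mm. A picture is of the moment at which its call begins. camera_info takes no time and is no camera call.
- manip.sign_off(): hands the job in; it is judged then, once.
The state is a dict: "clock": time; "joints": joint angles; "qd": joint speeds; "effort": joint torques, N m; "eef_pos": TCP position; "eef_rot": TCP orientation; "wrist_force": force on the tool from outside, world axes, zero at the start; "moment": the same for the moment, N m; "finger_gap": finger opening in mm; "finger_force": force on a finger pad.
Only numpy, scipy, OpenCV 4.12 (cv2) and the standard library are available. Lean on these libraries where they do the work, as an engineer would, in place of code of your own. Each camera call takes 0.05 s, during which the arm holds its last target. There are 200 camera calls.

### The job

Open the green tin trinket box: turn the black latch knob on its top a full quarter turn clockwise (seen from above) so that the sprung flap pops up, then let go and leave the flap standing open. Leave the blue tin latched: do not turn its knob.

Things in the scene. Friction and masses are not known exactly. Their poses are not given: they have to be found in the camera images.
- green_grip (a point): Grip point of the green tin's latch knob, on its upright axis, 106 mm above the crate top. The grip is a black bar 46 long, 14 thick, from 82 to 122 mm above the crate top; a steel cam tongue under it (top at 81 mm) reaches 32 mm from the axis. Turns with the knob: x across the bar and along the tongue, y along the bar, z up. 25 mm and more is free on both sides of the bar.
- green_knob (a joint): Turn of that knob in rad, growing clockwise seen from above: 0 latched, tongue over the flap (starts between 0 and 0.2); 1.57 at its stop. The tongue clears the flap at about 1.0. Friction only, about 0.06 N m; it stays where it is left. It sits midway on the tin's 42 mm deep front deck; the tin is fixed, 150 x 150 mm, 70 mm high.
- green_flap (a joint): Opening of the green tin's flap in rad: 0 shut, 0.8 up at its stop. 108 mm deep, 150 wide, 4 thick, hinged at the tin's back edge, top 74 mm above the crate top when shut. A spring lifts it by itself in about a second once the tongue is clear; its free edge then stands 150 mm above the crate top, swung back away from the knob.
- blue_knob (a joint): Turn in rad of the knob of the blue tin, a fixed tin of the same build on the other side (left and right may swap). It starts between 0 and 0.2 and is to be left latched.
There are look-alikes about, which are no part of the job. Of the things that look like the part that bears green_grip, the middle-sized one is meant.

How it is judged (in metres and radians):
At the end, for the whole second after the job is handed in: The green tin's knob is turned to 1.25 rad or more (within about 18 degrees of the full quarter turn), its flap stands open at 0.6 rad or more, and the blue tin's knob is still at less than 0.4 rad (value of joint green_knob above 1.25 rad and value of joint green_flap above 0.6 rad and value of joint blue_knob below 0.4 rad); the robot touches nothing.
It fails at once if the blue tin's latch knob is turned past 0.4 rad (value of joint blue_knob above 0.4 rad).
It also fails if it takes over 40 s, if anything falls off the work surface, if the arm or the gripper's body presses on something with over 40 N, if the wrist force passes 120 N, or if a joint passes its speed limit or range.

## Working session

There is one attempt and no reset: what is moved stays moved. The work goes in short steps, Python scripts to look and compute and a tool call to move; the robot and the scene stay as the last step left them, time stands still between calls to the robot, and variables do not carry over. Pictures are saved under pics/ and viewed, at most 10 in all, crops included, and the job is handed in when it is done.

Besides the shell and the picture viewer there is one more tool, called as a command line: name --argument value ..., lists and objects as JSON in quotes. step_arm: Moves the arm, as the interface text tells. Its arguments: {"type":"object","properties":{"series":{"type":"array"},"squeeze":{"type":"number"}},"required":["series"]}

```bash
mkdir -p pics
python3 - <<'E'
from cell import manip
import cv2,numpy as np
for n in("scene","top"):
    p,d=manip.camera(n); cv2.imwrite(f"pics/{n}0.png",p); np.save(f"{n}_d.npy",d); np.save(f"{n}_p.npy",p); print(n,manip.camera_info(n))
s=manip.read_state();print(s)
E
```

```text
scene {'fovy': 54.13703161333646, 'cx': 274.07314779662346, 'cy': 204.46179166140053, 'eye': array([923.18202397, 504.56009376, 623.67062554]), 'orientation': array([-2.22266077,  0.01928891,  2.34618221])}
top {'fovy': 45.29447012564208, 'cx': 280.897933433768, 'cy': 207.2143034711033, 'eye': array([ 367.74139743,   -3.23305366, 1157.19082805]), 'orientation': array([-3.06823626,  0.01355045, -1.56617822])}
{'clock': 0.1, 'joints': array([-1.24158696e+00,  3.00388773e-01,  1.52150915e+00,  2.87457983e-05,
        1.32070716e+00, -6.66110969e-02]), 'qd': array([ 0.00059568, -0.00072735, -0.00203598, -0.00035244,  0.00025917,
        0.00020387]), 'effort': array([ 1.15002887e-03, -5.32647693e+01, -3.53285801e+01,  7.09827337e-02,
        2.34903902e-02, -7.09824076e-05]), 'eef_pos': array([ 211.99159685, -507.27804742,  229.96190804]), 'eef_rot': array([-3.14058432e+00, -9.51715880e-05,  3.95813291e-01]), 'wrist_force': array([-0.20634857,  0.39209959, -0.44186304]), 'moment': array([-0.02737173,  0.01430779,  0.00787956]), 'finger_force': 0.0, 'finger_gap': 93.79232303883079}
```

View pics/top0.png

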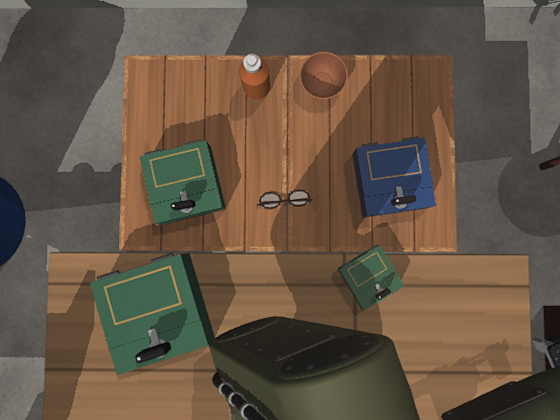

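View pics/scene0.png

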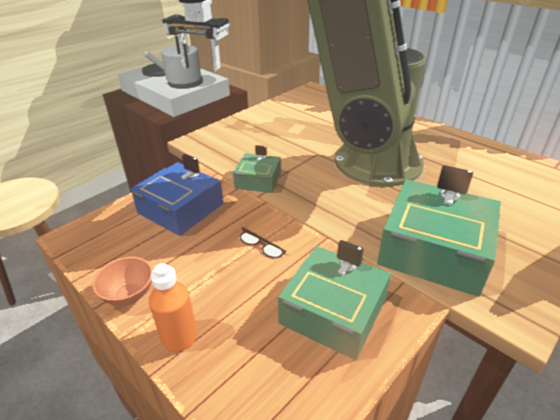

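The top view shows the middle-sized green tin on the crate at about (182,182), with its bar at (183,205). The large green tin at (150,310) and the small one at (370,277) are look-alikes on the table, and the blue tin is at (396,177). The scene view shows the target tin at (335,297) with its bar at (348,252).

```bash
cat > h.py <<'E'
import numpy as np,cv2
from cell import manip
from scipy.spatial.transform import Rotation as R
def cloud(n,d):
    c=manip.camera_info(n);f=d.shape[0]/2/np.tan(np.radians(c["fovy"]/2))
    v,u=np.indices(d.shape);P=np.stack([(u-c["cx"])/f*d,(v-c["cy"])/f*d,d],-1)
    W=P@R.from_euler("xyz",c["orientation"]).as_matrix().T+c["eye"]; W[d==0]=np.nan
    return W
def bar(W,p,box,zlo,tag):
    u0,u1,v0,v1=box; w=W[v0:v1,u0:u1].reshape(-1,3);c=p[v0:v1,u0:u1].reshape(-1,3)
    m=(c.max(1)<70)&(w[:,2]>zlo); q=w[m]
    r=cv2.minAreaRect(q[:,:2].astype(np.float32)); 
    print(tag,m.sum(),"med",np.median(q,0).round(1),"z",np.percentile(q[:,2],[5,50,95]).round(1),"rect",np.round(r[0],1),np.round(r[1],1),round(r[2],1))
    return q
E
python3 - <<'E'
from h import *
D={n:(cloud(n,np.load(n+"_d.npy")),np.load(n+"_p.npy")) for n in("top","scene")}
W,p=D["top"]
print("crate z",np.nanmedian(W[215:240,230:330,2]),np.nanmedian(W[120:180,240:280,2]))
print("tin top",W[165,180],W[190,155],"center bar",W[205,183])
z0=np.nanmedian(W[215:240,230:330,2])
for n,box in(("top",(160,205,190,220)),("scene",(325,370,232,275))):
    q=bar(*D[n],box,z0+95,n)
# tin outline from the top: points 60..80 above crate in region
w=W[130:235,130:235].reshape(-1,3); m=(w[:,2]>z0+64)&(w[:,2]<z0+80)
print("tin",m.sum(),cv2.minAreaRect(w[m][:,:2].astype(np.float32)),np.median(w[m],0))
t=cv2.resize(p[140:230,130:230],None,fx=5,fy=5,interpolation=cv2.INTER_CUBIC)
s=cv2.resize(D["scene"][1][220:350,275:395],(415,450),interpolation=cv2.INTER_CUBIC)
cv2.imwrite("pics/crop.png",np.hstack([t[:450],s])[:, :800])
E
```

```text
crate z 0.7370501102894877 0.5347957190836041
tin top [538.51446494 231.76720774  74.86990882] [483.56031676 284.81950017  75.89182459] center bar [447.42274835 213.16943701 124.50863438]
top 165 med [449.5 215.5 121.4] z [102.7 121.4 124.8] rect [449.5 217.3] [14.3 43.5] 11.2
  return _methods._mean(a, axis=axis, dtype=dtype,
  ret = um.true_divide(
Traceback (most recent call last):
  File "h.py", line 13, in bar
    print(tag,m.sum(),"med",np.median(q,0).round(1),"z",np.percentile(q[:,2],[5,50,95]).round(1),"rect",np.round(r[0],1),np.round(r[1],1),round(r[2],1))
                                                        ~~~~~~~~~~~~~^^^^^^^^^^^^^^^^^^
IndexError: index -1 is out of bounds for axis 0 with size 0
```

Run:
```python
from h import *
D={n:(cloud(n,np.load(n+"_d.npy")),np.load(n+"_p.npy")) for n in("top","scene")}
for n in D:
    W=D[n][0].reshape(-1,3)
    for t,lo,hi in(("band110-117",110,117),("top118-128",118,128),("tin",68,79)):
        R_=90 if t=="tin" else 40
        c=(500,228) if t=="tin" else (449,216)
        m=(W[:,2]>lo)&(W[:,2]<hi)&(np.hypot(W[:,0]-c[0],W[:,1]-c[1])<(115 if t=="tin" else 40))
        q=W[m]
        if len(q)<5: print(n,t,len(q));continue
        r=cv2.minAreaRect(q[:,:2].astype(np.float32)); u,s,vt=np.linalg.svd(q[:,:2]-q[:,:2].mean(0),full_matrices=False)
        print(n,t,len(q),q.mean(0).round(1),np.round(r[0],1),np.round(r[1],1),round(r[2],1),"pca",np.degrees(np.arctan2(vt[0,1],vt[0,0])).round(1))
t=cv2.resize(D["top"][1][140:230,130:210],(400,450),interpolation=cv2.INTER_CUBIC)
s=cv2.resize(D["scene"][1][220:350,275:390],(400,450),interpolation=cv2.INTER_CUBIC)
cv2.imwrite("pics/crop.png",np.hstack([t,s]))
```

```text
top band110-117 15 [447.  213.  114.3] [449.  218.9] [13.7 46.3] 9.7 pca 102.8
top top118-128 138 [449.2 218.3 122.1] [449.4 218.2] [13.8 45.4] 10.2 pca 100.6
top tin 4383 [505.8 232.1  74.4] [505.6 233.1] [156.8 150.7] 14.0 pca 87.5
scene band110-117 72 [458.3 223.  113.8] [458.2 222. ] [ 7.  44.9] 17.6 pca 103.0
scene top118-128 154 [454.6 221.4 121.7] [453.5 220.9] [14.1 44.8] 9.2 pca 101.4
scene tin 5677 [517.7 240.4  74.6] [508.4 233.6] [159.4 150.5] 14.0 pca 116.3
```

View pics/crop.png

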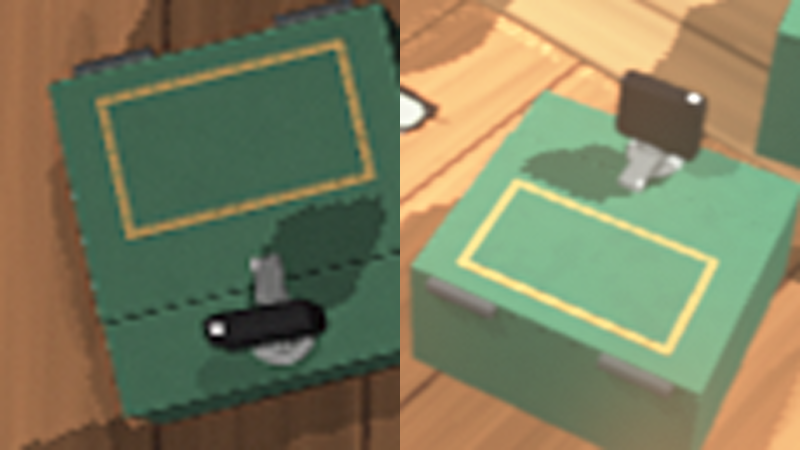

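The crop shows the bar at about 10.5° from world x (tin at 14°), with the tongue over the flap and hinges at the back. The knob axis is near (451, 219.5). The jaw line must lie along 10.5°, so the tool yaw is 1.754, and j6 stays in range for the clockwise turn.

step_arm --series '[15,45,0,0.085,0,15,45,0,0.085,0,15,45,0,0.085,0,15,45,0,0.085,0,15,45,0,0.085,0,15,45,0,0.085,0,15,45,0,0.085,0,15,45,0,0.085,0,15,45,0,0.085,0,15,45,0,0.085,0,15,45,0,0.085,0,15,45,0,0.085,0,15,45,0,0.085,0,15,45,0,0.085,0,15,45,0,0.085,0,0,0,0,0,0.3]' --squeeze 25

```text
clock: 2.1
eef_pos: [437.1, 169.6, 229.8]
eef_rot: [-3.14, 0.0, 1.675]
wrist_force: [-0.2, -0.2, -0.1]
finger_gap: 87.5
finger_force: 0.0
```

Run:
```python
from h import *
W=cloud("top",np.load("top_d.npy"))[260:370,90:210].reshape(-1,3)
W=W[np.isfinite(W[:,2])];print("big tin",np.percentile(W,99.5,axis=0).round(),np.percentile(W,1,axis=0).round())
```

```text
big tin [331. 447. 164.] [ 87. 173.  -3.]
```

step_arm --series '[7,25,0,0.04,0.3,7,25,0,0.04,0.3,0,0,-20,0,0.3,0,0,-20,0,0.3,0,0,-20,0,0.3,0,0,0,0,0.3,0,0,0,0,0.3]'

```text
clock: 2.98
eef_pos: [451.3, 217.2, 171.3]
eef_rot: [3.141, -0.0, 1.75]
wrist_force: [0.8, -0.1, -0.4]
finger_gap: 65.9
finger_force: 0.0
```

Run:
```python
from h import *
p,d=manip.camera("scene"); W=cloud("scene",d).reshape(-1,3)
cv2.imwrite("pics/s1.png",cv2.resize(p[160:340,250:450],(800,600),interpolation=cv2.INTER_CUBIC)[:600])
m=(W[:,2]>117)&(W[:,2]<127)&(np.hypot(W[:,0]-451,W[:,1]-219)<35)
print(m.sum(),cv2.minAreaRect(W[m][:,:2].astype(np.float32)))
```

```text
114 ((453.2879943847656, 220.75758361816406), (14.311543464660645, 45.0153694152832), 10.119157791137695)
```

View pics/s1.png

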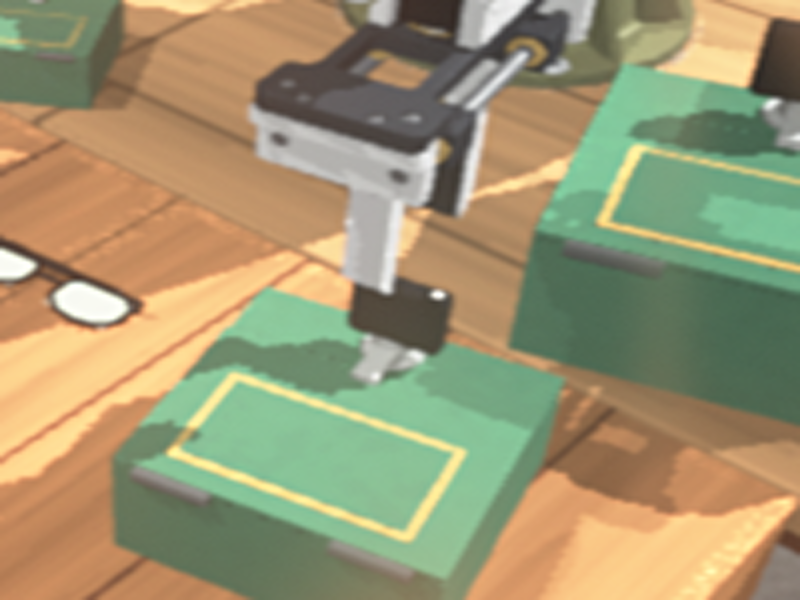

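The far finger, at crop (372,240), stands above and behind the bar at (400,315), so the jaws straddle it in line. Next I descend and grip.

step_arm --series '[0,2.5,-15,0,0.3,0,0,-15,0,0.3,0,0,-15,0,0.3,0,0,-14,0,0.3,0,0,0,0,0.3,0,0,0,0,1,0,0,0,0,1,0,0,0,0,1,0,0,0,0,1,0,0,0,0,1,0,0,0,0,1,0,0,0,0,1,0,0,0,0,1]' --squeeze 20

```text
clock: 4.65
eef_pos: [451.8, 220.2, 111.6]
eef_rot: [3.14, -0.0, 1.751]
wrist_force: [5.5, 1.5, -2.3]
finger_gap: 14.0
finger_force: 20.0
```

step_arm --series '[0.5,0,0,-0.1,1,0,0,0,-0.1,1,0,0,0,-0.1,1,0,0,0,-0.1,1,0,0,0,-0.1,1,0,0,0,-0.1,1,0,0,0,-0.1,1,0,0,0,-0.1,1]'

```text
clock: 5.65
eef_pos: [452.6, 220.0, 111.6]
eef_rot: [3.14, -0.002, 0.948]
wrist_force: [9.0, -1.2, -4.7]
finger_gap: 13.8
finger_force: 20.0
```

step_arm --series '[0,0,0,-0.1,1,0,0,0,-0.1,1,0,0,0,-0.1,1,0,0,0,-0.1,1,0,0,0,-0.1,1,0,0,0,-0.1,1,0,0,0,-0.08,1,0,0,0,0,1,0,0,0,0,1]'

```text
clock: 6.78
eef_pos: [452.9, 219.4, 111.6]
eef_rot: [3.14, -0.003, 0.271]
wrist_force: [12.4, -5.3, -5.0]
finger_gap: 13.8
finger_force: 20.0
```

Run:
```python
from h import *
s=manip.read_state();print(s["moment"],s["joints"])
p,d=manip.camera("scene")
cv2.imwrite("pics/s2.png",cv2.resize(p[160:340,250:450],(800,600),interpolation=cv2.INTER_CUBIC))
```

```text
[-1.0630399  -2.17990741 -0.12193858] [ 0.37921213  0.33224591  1.77804179 -0.00209882  1.02849616  1.68054835]
```

View pics/s2.png

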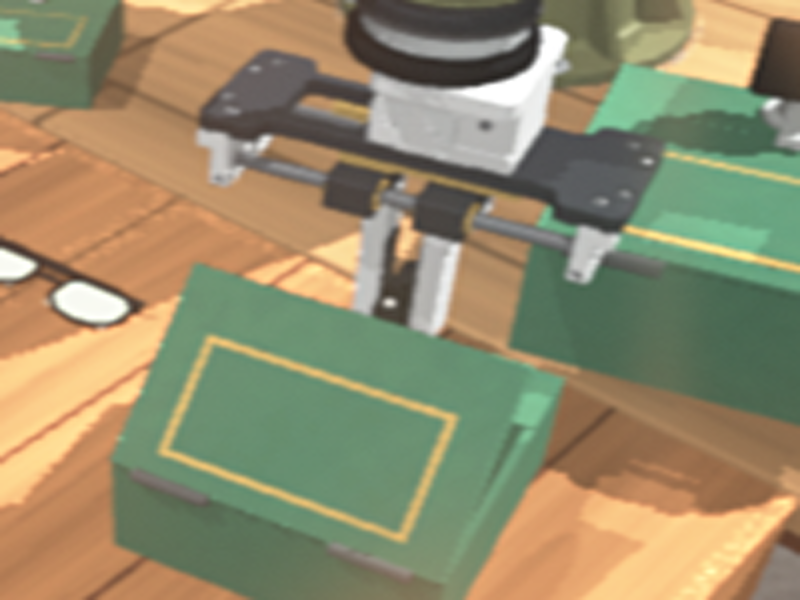

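The knob is turned about 1.48 rad in hand, with the fingers side by side at crop (410,290), and the flap is rising at (310,420). Next I release and lift straight up.

step_arm --series '[0,0,0,0,1,0,0,0,0,1,0,0,0,0,1,0,0,0,0,1,0,0,0,0,0.6,0,0,0,0,0.6,0,0,0,0,0.6,0,0,0,0,0.6,0,0,0,0,0.6,0,0,10,0,0.6,0,0,20,0,0.6,0,0,30,0,0.6,0,0,30,0,0.6,-10,0,30,0,0.6,-20,0,20,0,0.6,-30,-20,10,0,0.6,-30,-40,0,0,0.6,0,-40,0,0,0.6,0,0,0,0,0.6,0,0,0,0,0.6]'

```text
clock: 9.32
eef_pos: [361.7, 120.3, 261.9]
eef_rot: [-3.141, -0.001, 0.27]
wrist_force: [0.7, -0.7, 0.2]
finger_gap: 37.4
finger_force: 0.0
```

Run:
```python
from h import *
p,d=manip.camera("scene");W=cloud("scene",d).reshape(-1,3)
m=(W[:,2]>117)&(W[:,2]<126)&(np.hypot(W[:,0]-452,W[:,1]-219)<28)
print(m.sum(),cv2.minAreaRect(W[m][:,:2].astype(np.float32)))
cv2.imwrite("pics/s3.png",p)
```

```text
149 ((453.59771728515625, 220.46035766601562), (45.4070930480957, 13.582751274108887), 14.982131004333496)
```

View pics/s3.png

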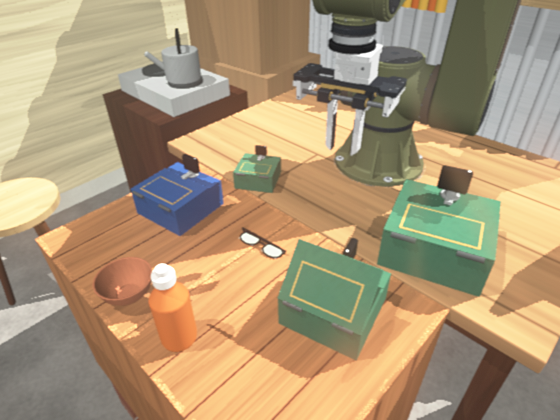

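The green flap stands open at (335,285). The bar at (350,250) now lies along 15°, a full quarter turn. The blue tin at (178,195) is untouched and the gripper is clear at (345,130).

```bash
python3 -c "
from cell import manip
print(manip.sign_off())"
```

```text
the job is handed in; nothing more can be done
None
```

I handed the job in at about 9.4 s: the green tin's knob is turned about 1.55 rad, its flap stands open, the blue tin was not touched, and the arm is clear (the sign-off did not return a verdict).

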